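# Hang the loupe on the turret's free hook

### The arm

A 7-joint arm with a two-finger parallel gripper is mounted at the origin on a cart in front of the work surface, level with it; the furniture and walls round the work are solid. World frame = base frame: x ahead of the robot, y to its left, z up, the work surface at z = 0. Lengths are in m, angles in rad, forces in N, time in s.
With the tool pointing down it reaches from about 0.425 to 0.875 m from the base axis. Payload 4.7 kg.
Tool frame: the origin (TCP) lies on the centre line of the jaws, within the pads' length; the fingertips stand ahead of it and the grasp point (between the pads) lies 8 mm behind it (ctrl.finger_overhang is the x of the fingertips in the tool frame, in m); x points along the fingers, z is the direction in which the jaws open and shut, and the axes are right-handed (so a half turn about x gives the same grasp; the last joint's range is limited). The gripper opens to 87 mm and grips with 3 to 60 N. Pads are 19 mm wide; open, the fingers measure 117 mm over their backs; the gripper's body (75 mm by 190 mm) begins 51 mm behind the grasp point.
Start: joints at [0.014, 0.321, -0.07, 1.45, 0.023, 1.371, -0.057], TCP at [0.65, -0, 0.234] pointing down, gripper open.
Joint ranges: [-2.86, 2.86], [-0.3, 2.09], [-1.38, 1.24], [0.06, 2.45], [-1.56, 4.7], [0.09, 2.05], [-2.69, 2.69]. Speed limits (rad/s): [2.57, 2.57, 3.14, 3.14, 3.14, 3.14, 3.14].

### API

Orientations are given as a rotation vector (axis times angle).
In Python, from bench import readout, viewer, job, nets, ctrl gives the robot as it stands.
- The arm moves only by the shell command python3 -m creep 'ROWS' [FORCE]. ROWS is JSON, a list of rows, each an object with "linear": the shift along the tool's x, y, z in m, a list of three; "twist": the turn, a rotation vector about the tool's x, y, z in degrees, a list of three; "fingers": the gripper's target within -1 to 1 (shut at 1, half-way at 0, fully open at -1). A call has 1 to 8 rows; each row is the pose to reach, as a shift and turn from the pose commanded when the call began, along the tool's axes at that moment; what a row does not reach only later rows make up. A row lasts 1/12 s, in which the tool goes at most 41.7 mm and 7.16 degrees, less where a joint would pass 70% of its speed; a pose out of reach is approached as far as the arm can. A call with a gripper value outside its range is refused whole. The fingers move at their own pace and stop on an object; FORCE is the grip in N (left out, the last holds). Time passes only in rows, so rows that repeat a pose let the fingers close. It gives the time, the measured TCP pose, the force and the opening at its end, in the units of the state.
- readout.get_state(): the state, without advancing time (a new reading comes with each control period).
- viewer.get_image(name): name is "scene" or "side" or "wrist"; returns (picture, depth): 400x640x3 uint8, red, green, blue; 400x640 float32, m along the optical axis (not along the pixel's ray), 0 where there is no reading.
- viewer.camera_params(name): a dict with "K" (3x3 intrinsics, pixels), "cam_to_world" (4x4, takes a point from camera to world coordinates). Camera axes: x right, y down, z forward; pixel columns grow to the right and rows downward; lengths in m; the calibration is good to about 2 mm. A picture is of the moment at which its call begins: read the wrist's pose just before it. camera_params takes no time and is no camera call; for the wrist camera it gives the pose at the moment of the call.
- job.close_job(): hands the job in, once; it reports no verdict.
Trained networks look in the newest picture that a camera, given by its name, has taken for a name from the list of things; names that differ only in an ending like _2 or _b are one class to them, and where a whole thing is asked for, a point or a joint stands for the part that bears it (a point fixed in the world has none). Each returns a list of dicts, best first, with "conf" (0 to 1); they miss things now and then, are a little off and sometimes report something else, mostly with a low value. They report only what shows in the picture. A call takes as long as a camera call. They do not tell look-alikes from the thing itself.
- nets.boxes_of(camera, label): "centre" ([x, y, z] in m, in world coordinates, good to about 4 mm: the middle of the surface that is visible of it).
- nets.place_of(camera, label): "centre" ([x, y, z] in m, in world coordinates, good to about 4 mm: a listed point, or the origin of a listed thing).
The state is a dict: "time": time; "joint_positions": joint angles; "qd": joint speeds; "joint_torque": joint torques, N m; "position": TCP position; "tool_rot": TCP orientation; "ft_force": force on the tool from outside, world axes, zero at the start; "torque": the same for the moment, N m; "grip_width": opening from 0.0 (shut) to 1.0 (fully open).
Only numpy, scipy, OpenCV 4.12 (cv2) and the standard library are available. Lean on these libraries where they do the work, as an engineer would, in place of code of your own. Each camera call takes 0.05 s, during which the arm holds its last target.

### The job

Turn the loupe turret by its red crank post until it meets its stop, which brings the empty hook round to the loading side. Then take the orange-tabbed loupe from its wooden rest, thread its slot over that hook, and push it along the hook until it meets the rubber stop face, pressing it home gently (about 10 N, held a moment, never as much as 20 N). Leave it hanging there, let go and leave the turret at its stop and the pottery sherds where they are.

Things in the scene. Friction and masses are not known exactly. Their poses are not given: they have to be found in the camera images.
- turret_base: Grey round foot (120 mm across) and post of the turret, fixed. Origin on the vertical turning axis, at desk level; -x points to the loading side (roughly to the robot). The head above: hub of 30 mm radius, three level hooks 120 degrees apart, bar axes at z = 134 mm. Two carry built-in grey-tabbed loupes, hanging 57 mm from the axis; the empty hook is opposite the crank post.
- turret (a joint): Angle of the turret head, rad, counter-clockwise positive from above. Starts between 0.9 and 1.6; turn it clockwise to 0, where a hard stop ends the turn and the empty hook points along -x of turret_base. It stays where it is left (friction about 0.25 N m).
- crank_top (a point): Top centre (z = 210 mm) of the red upright crank post on the turret head: 16 mm diameter, standing 48 mm above the dark crank arm (arm top z = 162 mm), 55 mm from the turning axis. Pinch it from above and carry it round the axis.
- stop_nut: Dark ribbed nut, 28 mm diameter, at the root of the empty hook. Origin on the bar's axis in the nut's outer face, 42 mm from the turning axis; x points outward to the hook's tip, z up. Before it stands the stop face, a 24 mm rubber-rimmed disc on a screw: 4 to 28 mm in front of the nut, different each time and not measured, so it must be felt. It does not yield.
- hook_tip (a point): End of the empty hook's centre line, 122 mm from the turning axis. The bar is 7 mm thick, level and straight out to 116 mm from the axis; the last 6 mm bend up, so this point is 5 mm above the bar's axis and the metal there reaches 8.5 mm above that axis.
- loupe: Loose flat loupe, 60 to 130 g, upright in its rest. Origin: centre of its underside; x normal to the lens (10 mm thick), y its width, z up; same front and back. Black frame 54 mm wide, 0 to 50 mm up; aluminium part 32 mm wide with the slot, to 70 mm, then 28 mm wide to 82 mm; orange tab 26 mm wide from there to 112 mm (top). Grip the tab from above across its width, 95 mm up.
- loupe_slot (a point): Centre of the loupe's slot, 60 mm above the loupe's origin. The slot goes through the plate along the loupe's x axis and is 20 mm wide and 20 mm high. Hanging, its top edge rests on the bar and this point lies 6.5 mm below the bar's axis.
- rest_block: Wooden rest fixed to the desk, foot 70 x 100 mm, origin at the centre of its underside. Its pocket (14 x 58 mm, floor 10 mm and rim 32 mm above the desk) holds the loupe upright, axes parallel to its own. It may stand on the right or on the left.
- loose_sherd: Loose brown pottery sherd 135 x 115 x 38 mm lying on the desk, on the side opposite the rest. Bystander. Origin at the centre of its underside.
- joined_sherd: Large joined bowl wall 56 x 196 x 185 mm standing at the left. Fragile bystander. Origin at the centre of its underside.
Things that resemble listed ones, but are neither listed nor needed, are in the scene too. There is more than one size of the loupe; the one meant has the size given above.

How it is judged:
On the way, in this order (a step that is already met when the one before it is completed fails the run):
1. the turret head is turned to its stop (within 0.04 rad) while the loupe is still in its rest (value of joint turret below 0.04 rad and distance between loupe and rest_block below 0.03 m), for 0.2 s.
2. the loupe is threaded on the empty hook and pressed against its stop face with more than 5 N for 0.2 s (x of loupe_slot in the frame of stop_nut between 0.004 and 0.038 m and y of loupe_slot in the frame of stop_nut between -0.01 and 0.01 m and z of loupe_slot in the frame of stop_nut between -0.012 and 0.008 m and contact force between loupe and stop_nut above 5 N and value of joint turret below 0.06 rad), for 0.2 s.
At the end, for the whole second after the job is handed in: The orange-tabbed loupe hangs at rest on the formerly empty hook: slot centre 4 to 38 mm in front of the nut's face, within 10 mm sideways, 2 to 12 mm below the bar's axis, upright within 0.2 rad, let go; the turret within 0.06 rad of its stop (x of loupe_slot in the frame of stop_nut between 0.004 and 0.038 m and y of loupe_slot in the frame of stop_nut between -0.01 and 0.01 m and z of loupe_slot in the frame of stop_nut between -0.012 and -0.002 m and angle between loupe's own z axis and vertical below 0.2 rad and linear speed of loupe below 0.02 m/s and value of joint turret below 0.06 rad and contact force between the fingers and loupe below 0.1 N); the robot touches nothing.
It fails at once if the loupe is pressed against the stop with 20 N or more (contact force between loupe and stop_nut above 20 N).
It fails at once if the joined sherd is moved by more than 20 mm (distance of joined_sherd from where it was at the start of the episode above 0.02 m).
It fails at once if the loose sherd is moved by more than 20 mm (distance of loose_sherd from where it was at the start of the episode above 0.02 m).
It also fails if it takes over 67 s, if anything falls off the work surface, if the arm or the gripper's body presses on something with over 40 N, if the wrist force passes 120 N, or if a joint passes its speed limit or range.

## Working session

There is one attempt and no reset: what is moved stays moved. The work goes in short steps, Python scripts to look and compute and a shell command to move; the robot and the scene stay as the last step left them, time stands still between calls to the robot, and variables do not carry over. Pictures are saved under pics/ and viewed, and the job is handed in when it is done.

```bash
ls; mkdir -p pics; python3 - <<'E'
from bench import readout, viewer, job, nets, ctrl
import cv2
s=readout.get_state()
for k in s: print(k,s[k])
print(ctrl.finger_overhang)
for c in ("scene","side","wrist"):
    im,d=viewer.get_image(c); cv2.imwrite(f"pics/{c}0.png",im[:,:,::-1])
    for l in ["turret_base","crank_top","stop_nut","hook_tip","loupe","loupe_slot","rest_block","loose_sherd","joined_sherd"]:
        r=nets.place_of(c,l)
        print(c,l,[( [round(float(x),3) for x in q['centre']],round(q['conf'],2)) for q in r])
print(readout.get_state()['time'])
E
```

```text
pics
time 0.0
joint_positions [ 0.01410988  0.32179336 -0.07006761  1.45165701  0.02263606  1.37080085
 -0.05687375]
qd [ 0.00049258  0.00013593  0.00027731 -0.0021648  -0.00011418 -0.00085819
  0.00040379]
joint_torque [-2.58547143e-04 -4.91284704e+01 -4.03903294e-01 -3.12526345e+01
 -6.40594075e-02  4.37659642e-02  1.61017233e-04]
position [ 6.49474567e-01 -7.85973312e-05  2.32489656e-01]
tool_rot [-1.38549066e-04  1.57266344e+00 -7.96470409e-05]
ft_force [ 0.1637248  -0.06323583 -0.15674332]
torque [ 0.0062924   0.01210112 -0.00445878]
grip_width 1.00119506805282
0.011
scene turret_base [([0.575, 0.102, 0.001], 0.59), ([0.5, -0.245, 0.068], 0.57)]
scene crank_top [([0.58, 0.153, 0.208], 0.81)]
scene stop_nut [([0.579, -0.025, 0.139], 0.63), ([0.579, 0.054, 0.137], 0.54)]
scene hook_tip [([0.58, -0.027, 0.136], 0.83)]
scene loupe [([0.495, -0.248, 0.01], 0.64), ([0.603, -0.256, -0.003], 0.62)]
scene loupe_slot [([0.604, -0.259, 0.043], 0.42)]
scene rest_block [([0.495, -0.242, 0.002], 0.53)]
scene loose_sherd [([0.48, 0.291, -0.001], 0.77)]
scene joined_sherd [([0.592, 0.443, -0.0]
[... 155 characters left out ...]
.578, 0.054, 0.135], 0.54)]
side hook_tip [([0.583, -0.026, 0.14], 0.84)]
side loupe [([0.498, -0.247, 0.008], 0.9), ([0.61, -0.254, 0.0], 0.59)]
side loupe_slot [([0.608, -0.253, 0.044], 0.77), ([0.497, -0.247, 0.076], 0.61)]
side rest_block [([0.496, -0.246, 0.001], 0.69)]
side loose_sherd [([0.48, 0.295, -0.002], 0.66)]
side joined_sherd [([0.588, 0.441, 0.004], 0.96)]
wrist turret_base [([0.573, 0.098, 0.001], 0.94)]
wrist crank_top []
wrist stop_nut [([0.579, 0.059, 0.135], 0.78)]
wrist hook_tip [([0.581, -0.025, 0.135], 0.64)]
wrist loupe [([0.497, -0.241, 0.002], 0.59)]
wrist loupe_slot []
wrist rest_block [([0.499, -0.242, 0.001], 0.84)]
wrist loose_sherd []
wrist joined_sherd []
1.5
```

View pics/scene0.png

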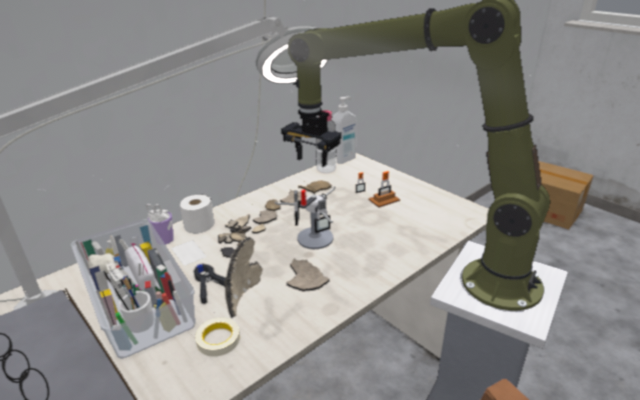

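View pics/side0.png

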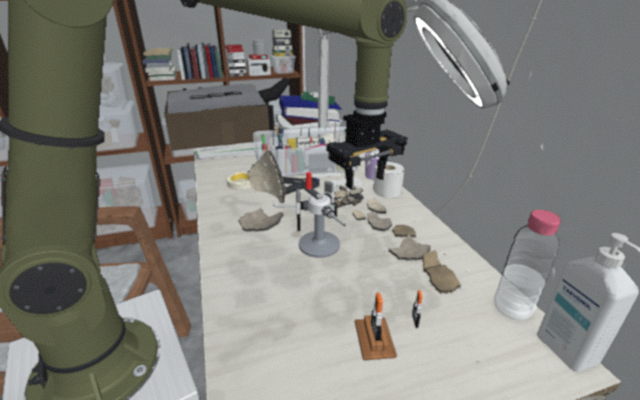

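View pics/wrist0.png

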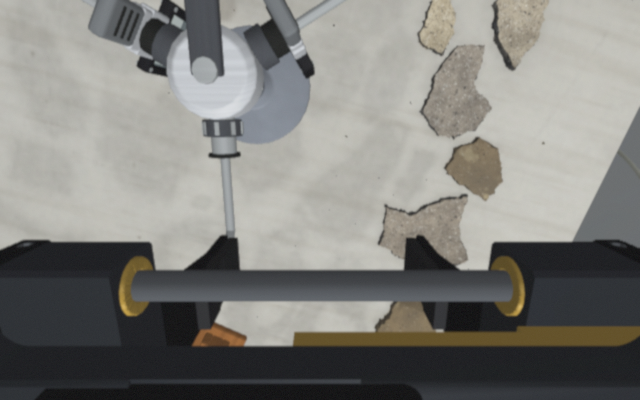

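```bash
cat > h.py <<'E'
from bench import readout, viewer, job, nets, ctrl
import cv2, numpy as np
from scipy.spatial.transform import Rotation as R
def cloud(c):
    im,d=viewer.get_image(c); p=viewer.camera_params(c); K=p['K'];T=p['cam_to_world']
    v,u=np.mgrid[:400,:640]; P=np.stack([(u-K[0][2])/K[0][0]*d,(v-K[1][2])/K[1][1]*d,d],-1)
    return im,d,P@np.array(T)[:3,:3].T+np.array(T)[:3,3]
def st(): 
    s=readout.get_state(); print('t',round(s['time'],2),'p',np.round(s['position'],4),'yaw/rot',np.round(R.from_rotvec(s['tool_rot']).as_matrix(),3).tolist(),'F',np.round(s['ft_force'],1),'g',round(s['grip_width'],3)); return s
E
python3 - <<'E'
from h import *
for c in ("scene","side"):
    im,d,W=cloud(c); hsv=cv2.cvtColor(im,cv2.COLOR_RGB2HSV)
    h=hsv[...,0].astype(int); m=((h<6)|(h>174))&(hsv[...,1]>150)&(d>0)&(W[...,2]>.165)&(W[...,2]<.22)&(abs(W[...,0]-.58)<.05)&(abs(W[...,1]-.15)<.05)
    print(c,'post',m.sum(),W[m].mean(0).round(4),W[m].min(0).round(3),W[m].max(0).round(3), 'cam',np.array(viewer.camera_params(c)['cam_to_world'])[:3,3])
    m=(h>3)&(h<18)&(hsv[...,1]>150)&(d>0)&(abs(W[...,0]-.5)<.04)&(abs(W[...,1]+.25)<.05)
    for lo,hi in((.024,.05),(.095,.13)):
        k=m&(W[...,2]>lo)&(W[...,2]<hi); Q=W[k]; 
        if len(Q)<5: continue
        r=cv2.minAreaRect((Q[:,:2]*1000).astype(np.float32)); print(c,lo,k.sum(),Q.mean(0).round(4),r)
    x=im[150:250,260:420] if c=='scene' else im[150:370,280:460]
    cv2.imwrite(f"pics/{c}1.png",cv2.resize(x[:,:,::-1],None,fx=4 if c=='scene' else 2.7,fy=4 if c=='scene' else 2.7,interpolation=cv2.INTER_CUBIC))
E
```

```text
scene post 52 [0.5752 0.1565 0.1884] [0.569 0.149 0.167] [0.584 0.162 0.213] cam [-0.15027658  1.13513072  0.89241442]
scene 0.024 56 [ 0.4927 -0.2281  0.0301] ((491.36407470703125, -237.4858856201172), (73.11193084716797, 27.607126235961914), 59.17129135131836)
scene 0.095 26 [ 0.4962 -0.2392  0.1112] ((496.96734619140625, -239.98446655273438), (18.620864868164062, 10.475683212280273), 53.13319396972656)
side post 80 [0.5751 0.146  0.1862] [0.569 0.142 0.165] [0.584 0.153 0.211] cam [ 0.11574716 -0.62424758  0.63544078]
side 0.095 79 [ 0.4918 -0.252   0.1136] ((493.8514709472656, -248.6022491455078), (20.795743942260742, 7.129408359527588), 63.51578140258789)
```

```bash
python3 -m creep '[{"linear":[0,0.04,-0.02],"twist":[0,0,0],"fingers":-1},{"linear":[0,0.08,-0.04],"twist":[0,0,0],"fingers":-1},{"linear":[0,0.12,-0.06],"twist":[0,0,0],"fingers":-1},{"linear":[0,0.152,-0.072],"twist":[0,0,0],"fingers":-1},{"linear":[0,0.152,-0.072],"twist":[0,0,0],"fingers":-1}]'
```

```text
time: 2.02
position: [0.5737, 0.1633, 0.2342]
tool_rot: [-0.006, 1.572, 0.016]
ft_force: [-0.8, 2.0, 0.3]
grip_width: 0.997
```

```bash
python3 -m creep '[{"linear":[0,0,0],"twist":[0,0,0],"fingers":-1},{"linear":[0,0,0],"twist":[0,0,0],"fingers":-1}]'; python3 - <<'E'
from h import *
st()
im,d,W=cloud("wrist"); cv2.imwrite("pics/wrist2.png",im[:,:,::-1])
st()
E
```

```text
time: 2.18
position: [0.5782, 0.1516, 0.2337]
tool_rot: [-0.001, 1.57, -0.0]
ft_force: [0.3, -0.9, 0.1]
grip_width: 1.001
t 2.18 p [0.5782 0.1516 0.2337] yaw/rot [[0.001, -0.001, 1.0], [-0.001, 1.0, 0.001], [-1.0, -0.001, 0.001]] F [ 0.3 -0.9  0.1] g 1.001
t 2.23 p [0.5786 0.1504 0.2336] yaw/rot [[0.0, 0.002, 1.0], [-0.001, 1.0, -0.002], [-1.0, -0.001, 0.0]] F [ 1.  -0.5 -0.3] g 1.001
```

View pics/wrist2.png

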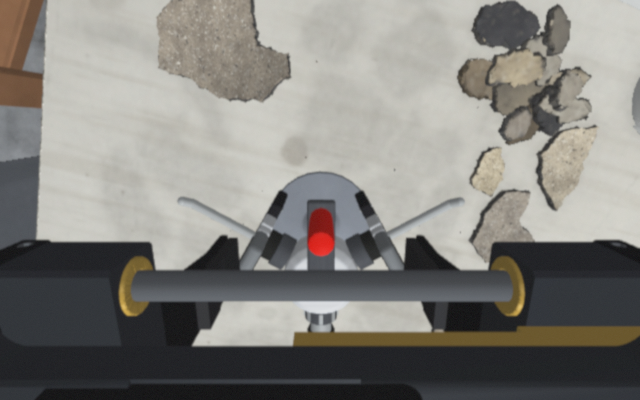

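View pics/side1.png

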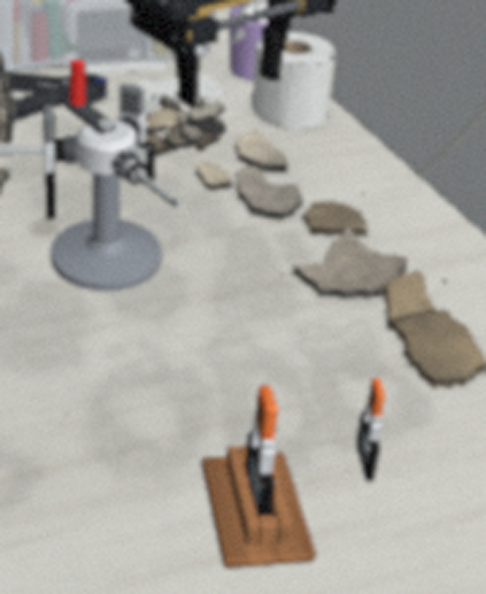

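```bash
python3 -m creep '[{"linear":[0,0,0],"twist":[0,0,0],"fingers":0.1},{"linear":[0,0,0],"twist":[0,0,0],"fingers":0.1},{"linear":[0,0,0],"twist":[0,0,0],"fingers":0.1},{"linear":[0.015,0.001,0],"twist":[0,0,0],"fingers":0.1},{"linear":[0.03,0.001,0],"twist":[0,0,0],"fingers":0.1},{"linear":[0.045,0.001,0],"twist":[0,0,0],"fingers":0.1},{"linear":[0.045,0.001,0],"twist":[0,0,0],"fingers":0.1},{"linear":[0.045,0.001,0],"twist":[0,0,0],"fingers":0.1}]' 40; python3 -m creep '[{"linear":[0,0,0],"twist":[0,0,0],"fingers":1},{"linear":[0,0,0],"twist":[0,0,0],"fingers":1},{"linear":[0,0,0],"twist":[0,0,0],"fingers":1},{"linear":[0,0,0],"twist":[0,0,0],"fingers":1},{"linear":[0,0,0],"twist":[0,0,0],"fingers":1}]' 40
```

```text
time: 2.9
position: [0.5777, 0.1523, 0.1879]
tool_rot: [0.0, 1.573, -0.001]
ft_force: [0.1, 0.3, -0.5]
grip_width: 0.498
time: 3.32
position: [0.5781, 0.1531, 0.1892]
tool_rot: [0.0, 1.57, 0.0]
ft_force: [-0.7, -0.3, 2.4]
grip_width: 0.17
```

```bash
python3 -m creep '[{"linear":[0,-0.0003,0.0057],"twist":[6,0,0],"fingers":1},{"linear":[0,-0.0012,0.0114],"twist":[12,0,0],"fingers":1},{"linear":[0,-0.0027,0.017],"twist":[18,0,0],"fingers":1},{"linear":[0,-0.0048,0.0224],"twist":[24,0,0],"fingers":1},{"linear":[0,-0.0074,0.0275],"twist":[30,0,0],"fingers":1},{"linear":[0,-0.0105,0.0323],"twist":[36,0,0],"fingers":1},{"linear":[0,-0.0141,0.0368],"twist":[42,0,0],"fingers":1},{"linear":[0,-0.0182,0.0409],"twist":[48,0,0],"fingers":1}]'; python3 -c "
from h import *
st()"
```

```text
time: 3.98
position: [0.6188, 0.1352, 0.1893]
tool_rot: [0.658, 1.469, -0.657]
ft_force: [-2.3, 0.6, 2.8]
grip_width: 0.172
t 3.98 p [0.6188 0.1352 0.1893] yaw/rot [[-0.0, 0.746, 0.666], [0.0, 0.666, -0.746], [-1.0, -0.0, -0.0]] F [-2.3  0.6  2.8] g 0.172
```

```bash
python3 -m creep '[{"linear":[0,-0.0003,0.0057],"twist":[6,0,0],"fingers":1},{"linear":[0,-0.0012,0.0114],"twist":[12,0,0],"fingers":1},{"linear":[0,-0.0027,0.017],"twist":[18,0,0],"fingers":1},{"linear":[0,-0.0048,0.0224],"twist":[24,0,0],"fingers":1},{"linear":[0,-0.0048,0.0224],"twist":[24,0,0],"fingers":1}]';  python3 -m creep '[{"linear":[0,-0.0001,0.0038],"twist":[4,0,0],"fingers":1},{"linear":[0,-0.0005,0.0077],"twist":[8,0,0],"fingers":1},{"linear":[0,-0.0005,0.0077],"twist":[8,0,0],"fingers":1}]'; python3 -c "
from h import *
st()"
```

```text
time: 4.4
position: [0.6311, 0.114, 0.1893]
tool_rot: [0.978, 1.339, -0.977]
ft_force: [0.2, -1.1, 2.3]
grip_width: 0.171
time: 4.65
position: [0.6328, 0.1073, 0.1893]
tool_rot: [1.08, 1.286, -1.078]
ft_force: [0.7, -0.4, 2.7]
grip_width: 0.166
t 4.65 p [0.6328 0.1073 0.1893] yaw/rot [[0.002, 0.985, 0.174], [0.0, 0.174, -0.985], [-1.0, 0.002, 0.0]] F [ 0.7 -0.4  2.7] g 0.166
```

```bash
python3 -m creep '[{"linear":[0,-0.0001,0.0029],"twist":[3,0,0],"fingers":1},{"linear":[0,-0.0003,0.0057],"twist":[6,0,0],"fingers":1}]';  python3 -m creep '[{"linear":[0,-0.0001,0.0029],"twist":[3,0,0],"fingers":1},{"linear":[0,-0.0001,0.0029],"twist":[3,0,0],"fingers":1}]'; python3 -c "
from h import *
st()"
```

```text
time: 4.82
position: [0.6335, 0.1027, 0.1893]
tool_rot: [1.156, 1.242, -1.153]
ft_force: [1.2, 0.4, 1.6]
grip_width: 0.167
time: 4.98
position: [0.6337, 0.0988, 0.1892]
tool_rot: [1.196, 1.217, -1.193]
ft_force: [1.0, -0.4, 1.4]
grip_width: 0.171
t 4.98 p [0.6337 0.0988 0.1892] yaw/rot [[0.002, 1.0, 0.02], [0.0, 0.02, -1.0], [-1.0, 0.002, -0.0]] F [ 1.  -0.4  1.4] g 0.171
```

```bash
python3 -m creep '[{"linear":[0,-0.0001,0.0019],"twist":[2,0,0],"fingers":1},{"linear":[0,-0.0001,0.0038],"twist":[4,0,0],"fingers":1}]';  python3 -m creep '[{"linear":[0,-0.0001,0.0019],"twist":[2,0,0],"fingers":1},{"linear":[0,-0.0001,0.0019],"twist":[2,0,0],"fingers":1}]'; python3 -m creep '[{"linear":[0,-0.0001,0.0019],"twist":[2,0,0],"fingers":1},{"linear":[0,-0.0001,0.0019],"twist":[2,0,0],"fingers":1}]'; python3 -c "
from h import *
st()"
```

```text
time: 5.15
position: [0.6334, 0.0986, 0.1893]
tool_rot: [1.247, 1.189, -1.24]
ft_force: [-1.9, 7.3, 3.7]
grip_width: 0.171
time: 5.32
position: [0.6331, 0.0986, 0.1893]
tool_rot: [1.273, 1.174, -1.263]
ft_force: [1.5, 7.9, 1.2]
grip_width: 0.168
time: 5.48
position: [0.6328, 0.0986, 0.1893]
tool_rot: [1.299, 1.158, -1.287]
ft_force: [1.9, 9.8, 1.6]
grip_width: 0.172
t 5.48 p [0.6328 0.0986 0.1893] yaw/rot [[0.002, 0.994, -0.113], [0.008, -0.113, -0.994], [-1.0, 0.001, -0.008]] F [1.9 9.8 1.6] g 0.172
```

```bash
python3 -m creep '[{"linear":[0,0,0],"twist":[0,0,0],"fingers":0.2},{"linear":[0,0,0],"twist":[0,0,0],"fingers":0.2},{"linear":[0,0,0],"twist":[0,0,0],"fingers":0.2},{"linear":[-0.03,0,0],"twist":[-6,0,0],"fingers":0.2},{"linear":[-0.06,0,0],"twist":[-6,0,0],"fingers":0.2},{"linear":[-0.09,0,0],"twist":[-6,0,0],"fingers":0.2},{"linear":[-0.12,0,0],"twist":[-6,0,0],"fingers":0.2},{"linear":[-0.12,0,0],"twist":[-6,0,0],"fingers":-1}]'; python3 -c "
from h import *
st()
for c in ('scene','side','wrist'):
    im,d=viewer.get_image(c); cv2.imwrite(f'pics/{c}3.png',im[:,:,::-1])
    for l in ['turret_base','crank_top','stop_nut','hook_tip','loupe','loupe_slot']:
        r=nets.place_of(c,l)
        print(c,l,[( [round(float(x),3) for x in q['centre']],round(q['conf'],2)) for q in r])
st()"
```

```text
time: 6.15
position: [0.6349, 0.0904, 0.3155]
tool_rot: [1.227, 1.194, -1.214]
ft_force: [0.4, -0.7, 0.5]
grip_width: 0.423
t 6.15 p [0.6349 0.0904 0.3155] yaw/rot [[0.01, 1.0, -0.016], [0.001, -0.016, -1.0], [-1.0, 0.01, -0.001]] F [ 0.4 -0.7  0.5] g 0.423
scene turret_base [([0.573, 0.1, 0.003], 0.74), ([0.636, 0.104, 0.209], 0.5)]
scene crank_top [([0.635, 0.1, 0.21], 0.89)]
scene stop_nut [([0.539, 0.097, 0.133], 0.45)]
scene hook_tip [([0.456, 0.093, 0.14], 0.77)]
scene loupe [([0.606, -0.256, -0.004], 0.59), ([0.495, -0.244, 0.01], 0.58)]
scene loupe_slot [([0.496, -0.246, 0.068], 0.67), ([0.536, 0.098, 0.133], 0.49), ([0.601, -0.261, 0.044], 0.45)]
side turret_base [([0.578, 0.097, 0.001], 0.62)]
side crank_top [([0.632, 0.102, 0.211], 0.58)]
side stop_nut [([0.533, 0.095, 0.132], 0.58)]
side hook_tip [([0.459, 0.091, 0.139], 0.76), ([0.483, 0.293, -0.0], 0.46)]
side loupe [([0.498, -0.245, 0.01], 0.89), ([0.607, -0.255, -0.001], 0.75), ([0.46, 0.09, 0.14], 0.7), ([0.532, 0.092, 0.131], 0.2)]
side loupe_slot [([0.607, -0.252, 0.046], 0.6), ([0.501, -0.248, 0.068], 0.58)]
wrist turret_base [([0.577, 0.098, -0.002], 0.63)]
wrist crank_top [([0.632, 0.1, 0.209], 0.81)]
wrist stop_nut []
wrist hook_tip [([0.461, 0.091, 0.138], 0.61)]
wrist loupe [([0.607, -0.262, -0.0], 0.9), ([0.579, 0.097, -0.002], 0.44)]
wrist loupe_slot [([0.604, -0.259, 0.05], 0.62)]
t 7.2 p [0.6325 0.0913 0.3086] yaw/rot [[0.0, 1.0, -0.017], [-0.0, -0.017, -1.0], [-1.0, 0.0, 0.0]] F [ 1.2 -0.2  0. ] g 1.0
```

View pics/wrist3.png

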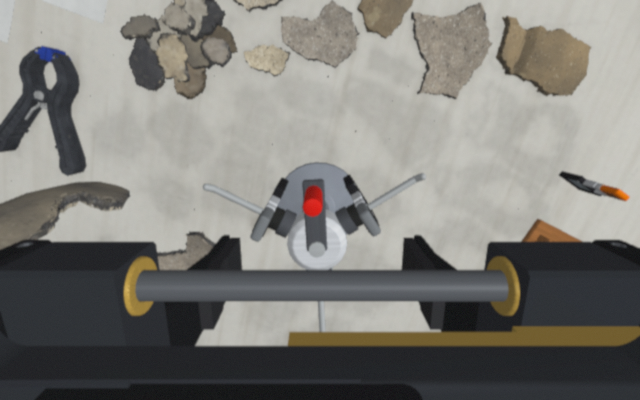

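View pics/side3.png

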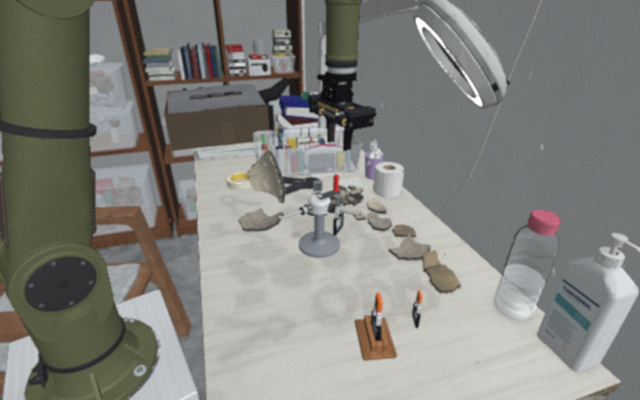

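```bash
python3 -c "
from h import *
s=st()
T=np.array(viewer.camera_params('wrist')['cam_to_world']);M=R.from_rotvec(s['tool_rot']).as_matrix()
print('cam in tool',M.T@(T[:3,3]-s['position']), (M.T@T[:3,:3]).round(3), viewer.camera_params('wrist')['K'])"
```

```text
t 7.2 p [0.6325 0.0913 0.3086] yaw/rot [[0.0, 1.0, -0.017], [-0.0, -0.017, -1.0], [-1.0, 0.0, 0.0]] F [ 1.2 -0.2  0. ] g 1.0
cam in tool [-0.15108011  0.0746424   0.00092315] [[ 0.001 -0.267  0.964]
 [ 0.001 -0.964 -0.267]
 [ 1.     0.001 -0.   ]] [[334.51199991   0.         321.36837942]
 [  0.         334.51199991 202.96581773]
 [  0.           0.           1.        ]]
```

```bash
python3 -m creep '[{"linear":[0,-0.02,0.035],"twist":[0,0,0],"fingers":-1},{"linear":[0,-0.04,0.07],"twist":[0,0,0],"fingers":-1},{"linear":[0,-0.06,0.105],"twist":[0,0,0],"fingers":-1},{"linear":[0,-0.08,0.14],"twist":[0,0,0],"fingers":-1},{"linear":[0,-0.1,0.175],"twist":[0,0,0],"fingers":-1},{"linear":[0,-0.12,0.21],"twist":[0,0,0],"fingers":-1},{"linear":[0,-0.14,0.245],"twist":[0,0,0],"fingers":-1},{"linear":[0,-0.16,0.28],"twist":[0,0,0],"fingers":-1}]';python3 -m creep '[{"linear":[0,-0.007,0.03],"twist":[0,0,0],"fingers":-1},{"linear":[0,-0.014,0.06],"twist":[0,0,0],"fingers":-1},{"linear":[0,-0.014,0.06],"twist":[0,0,0],"fingers":-1},{"linear":[0,-0.014,0.06],"twist":[0,0,0],"fingers":-1},{"linear":[0,-0.014,0.06],"twist":[0,0,0],"fingers":-1}]'
cat > w.py <<'E'
from h import *
import sys
s=st()
im,d,W=cloud('wrist'); cv2.imwrite(f'pics/wrist{sys.argv[1]}.png',im[:,:,::-1])
for l in ['loupe','loupe_slot','rest_block']:
    r=nets.place_of('wrist',l)
    print(l,[( [round(float(x),3) for x in q['centre']],round(q['conf'],2)) for q in r])
hsv=cv2.cvtColor(im,cv2.COLOR_RGB2HSV); h=hsv[...,0].astype(int)
m=(h>3)&(h<18)&(hsv[...,1]>130)&(d>0)
def rect(k,n):
    Q=W[k]
    if len(Q)<10: print(n,'none'); return
    r=cv2.minAreaRect((Q[:,:2]*1000).astype(np.float32)); b=cv2.boxPoints(r); v,u=np.where(k)
    print(n,k.sum(),'med',np.median(Q,0).round(4),'c',np.round(r[0],1),'size',np.round(r[1],1),'ang',round(r[2],1),'px',u.mean().round(),v.mean().round())
near=(abs(W[...,0]-.497)<.06)&(abs(W[...,1]+.247)<.075)
rect(m&near&(W[...,2]>.108)&(W[...,2]<.135),'tab top')
rect(m&near&(W[...,2]>.027)&(W[...,2]<.04),'rim')
rect(m&near&(W[...,2]>.004)&(W[...,2]<.016),'foot')
E
python3 w.py 4
```

```text
time: 7.87
position: [0.4664, -0.1874, 0.3089]
tool_rot: [1.222, 1.2, -1.221]
ft_force: [1.2, -0.1, 0.2]
grip_width: 0.999
time: 8.28
position: [0.4529, -0.2449, 0.3086]
tool_rot: [1.222, 1.201, -1.221]
ft_force: [0.6, 0.8, -0.5]
grip_width: 1.003
t 8.28 p [ 0.4529 -0.2449  0.3086] yaw/rot [[0.0, 1.0, -0.017], [0.001, -0.017, -1.0], [-1.0, 0.0, -0.001]] F [ 0.6  0.8 -0.5] g 1.003
loupe [([0.606, -0.263, -0.002], 0.89), ([0.496, -0.247, 0.008], 0.56)]
loupe_slot [([0.601, -0.258, 0.048], 0.87), ([0.5, -0.246, 0.07], 0.63)]
rest_block [([0.495, -0.247, 0.011], 0.61), ([0.5, -0.243, 0.003], 0.59)]
tab top 262 med [ 0.5001 -0.2453  0.1211] c [ 499.3 -245.6] size [24.6 11.1] ang 61.2 px 321.0 139.0
rim 1024 med [ 0.5031 -0.2452  0.0314] c [ 499.9 -245.6] size [77.9 33.8] ang 62.9 px 321.0 132.0
foot 2057 med [ 0.504  -0.2445  0.0097] c [ 499.5 -245.3] size [96.2 65.8] ang 62.5 px 321.0 131.0
```

View pics/wrist4.png

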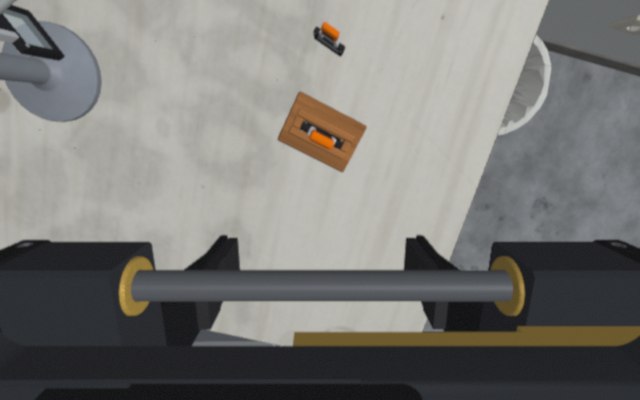

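```bash
python3 -m creep '[{"linear":[0.03,0.02,0],"twist":[6.6,0,0],"fingers":-1},{"linear":[0.06,0.04,0],"twist":[13.2,0,0],"fingers":-1},{"linear":[0.09,0.0466,0],"twist":[19.8,0,0],"fingers":-1},{"linear":[0.12,0.0466,0],"twist":[26.5,0,0],"fingers":-1},{"linear":[0.14,0.0466,0],"twist":[26.5,0,0],"fingers":-1},{"linear":[0.14,0.0466,0],"twist":[26.5,0,0],"fingers":-1},{"linear":[0.14,0.0466,0],"twist":[26.5,0,0],"fingers":-1}]'; python3 -c "
from h import *
st()
im,d=viewer.get_image('side'); cv2.imwrite('pics/side5.png',cv2.resize(im[200:400,280:540,::-1],None,fx=3,fy=3))"
```

```text
time: 9.07
position: [0.499, -0.2454, 0.1679]
tool_rot: [1.551, 0.946, -1.554]
ft_force: [0.1, -0.1, 0.7]
grip_width: 1.0
t 9.07 p [ 0.499  -0.2454  0.1679] yaw/rot [[-0.002, 0.888, -0.46], [0.001, -0.46, -0.888], [-1.0, -0.002, 0.0]] F [ 0.1 -0.1  0.7] g 1.0
```

View pics/side5.png

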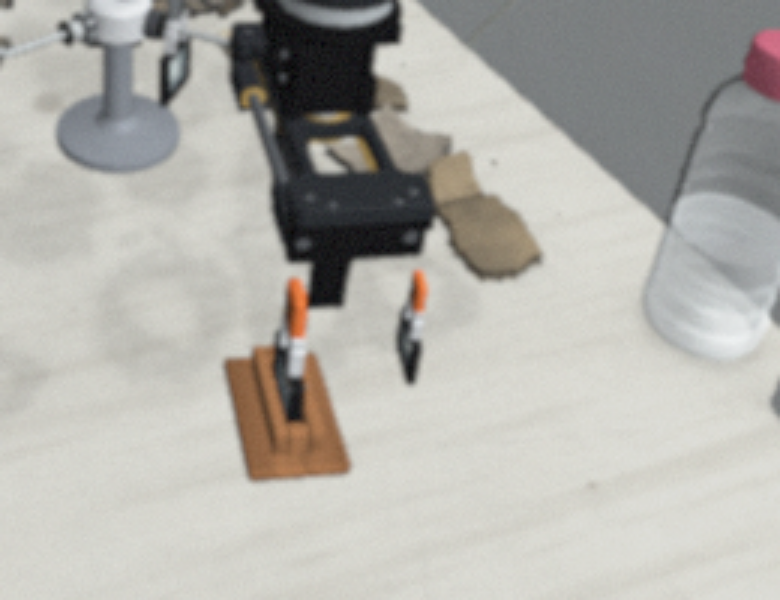

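```bash
python3 -c "
from h import *
p=viewer.camera_params('side');K=np.array(p['K']);T=np.linalg.inv(np.array(p['cam_to_world']))
for P in ([.499,-.2454,.157],[.499-.46*.05,-.2454-.888*.05,.157],[.499+.46*.05,-.2454+.888*.05,.157],[.499,-.2454,.122],[.499,-.2454,0.01]):
    q=K@(T[:3,:3]@P+T[:3,3]); q=q[:2]/q[2]; print(P,(q-[280,200])*3)
im,d=viewer.get_image('wrist'); cv2.imwrite('pics/wrist5.png',im[:,:,::-1])
im,d=viewer.get_image('scene'); cv2.imwrite('pics/scene5.png',cv2.resize(im[100:240,280:460,::-1],None,fx=4,fy=4))
"
```

```text
[0.499, -0.2454, 0.157] [303.04569803 247.1921885 ]
[0.476, -0.2898, 0.157] [323.00837437 305.00240988]
[0.522, -0.201, 0.157] [285.4226308  196.15727707]
[0.499, -0.2454, 0.122] [298.39337878 288.02460845]
[0.499, -0.2454, 0.01] [284.91863452 406.28958261]
```

View pics/wrist5.png

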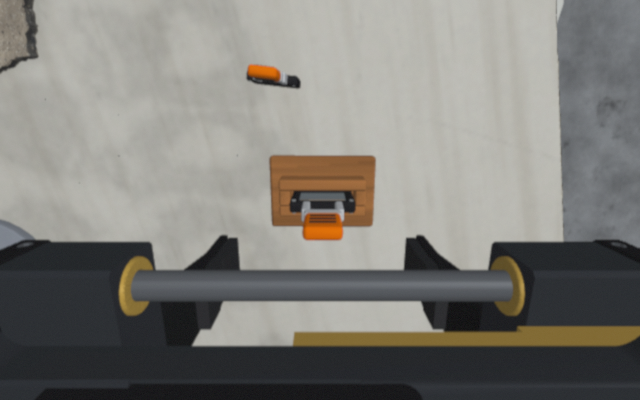

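View pics/scene5.png

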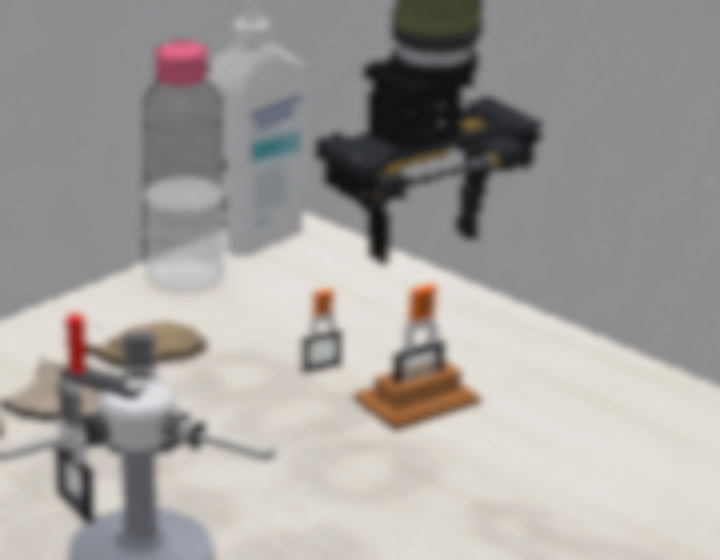

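```bash
python3 -m creep '[{"linear":[0.03,0,0],"twist":[0,0,0],"fingers":-0.2},{"linear":[0.05,0,0],"twist":[0,0,0],"fingers":-0.2},{"linear":[0.07,0,0],"twist":[0,0,0],"fingers":-0.2},{"linear":[0.07,0,0],"twist":[0,0,0],"fingers":-0.2},{"linear":[0.07,0,0],"twist":[0,0,0],"fingers":-0.2},{"linear":[0.07,0,0],"twist":[0,0,0],"fingers":1},{"linear":[0.07,0,0],"twist":[0,0,0],"fingers":1},{"linear":[0.07,0,0],"twist":[0,0,0],"fingers":1}]' 40;python3 -m creep '[{"linear":[0,0,0],"twist":[0,0,0],"fingers":1},{"linear":[0,0,0],"twist":[0,0,0],"fingers":1},{"linear":[0,0,0],"twist":[0,0,0],"fingers":1},{"linear":[0,0,0],"twist":[0,0,0],"fingers":1}]' 40
```

```text
time: 9.88
position: [0.5004, -0.2469, 0.1004]
tool_rot: [1.555, 0.94, -1.551]
ft_force: [0.8, -0.2, 0.4]
grip_width: 0.477
time: 10.22
position: [0.4997, -0.2466, 0.0992]
tool_rot: [1.554, 0.942, -1.552]
ft_force: [1.2, 0.5, 3.1]
grip_width: 0.3
```

```bash
python3 -m creep '[{"linear":[-0.03,0,0],"twist":[0,0,0],"fingers":1},{"linear":[-0.06,0,0],"twist":[0,0,0],"fingers":1},{"linear":[-0.095,0,0],"twist":[0,0,0],"fingers":1},{"linear":[-0.13,-0.01,-0.0125],"twist":[0,0,0],"fingers":1},{"linear":[-0.14,-0.03,-0.0375],"twist":[-6,0,0],"fingers":1},{"linear":[-0.14,-0.053,-0.0665],"twist":[-12,0,0],"fingers":1},{"linear":[-0.14,-0.0765,-0.0955],"twist":[-18,0,0],"fingers":1},{"linear":[-0.14,-0.1,-0.125],"twist":[-24,0,0],"fingers":1}]' ; python3 -c "
from h import *
s=st(); M=R.from_rotvec(s['tool_rot']).as_matrix(); print(M.T@(np.array([.433,.091,.24])-s['position']))"
```

```text
time: 10.88
position: [0.4675, -0.0881, 0.2386]
tool_rot: [1.251, 1.182, -1.251]
ft_force: [0.7, 0.7, -1.5]
grip_width: 0.295
t 10.88 p [ 0.4675 -0.0881  0.2386] yaw/rot [[0.0, 0.998, -0.057], [-0.0, -0.057, -0.998], [-1.0, 0.0, 0.0]] F [ 0.7  0.7 -1.5] g 0.295
[-0.00141376 -0.04460495 -0.17682943]
```

```bash
python3 -m creep '[{"linear":[0,-0.01,-0.034],"twist":[-3,0,0],"fingers":1},{"linear":[0,-0.02,-0.068],"twist":[-6,0,0],"fingers":1},{"linear":[0,-0.03,-0.1],"twist":[-6,0,0],"fingers":1},{"linear":[0,-0.037,-0.13],"twist":[-6,0,0],"fingers":1},{"linear":[0,-0.042,-0.155],"twist":[-6,0,0],"fingers":1},{"linear":[0,-0.044,-0.17],"twist":[-6,0,0],"fingers":1},{"linear":[0,-0.044,-0.17],"twist":[-6,0,0],"fingers":1},{"linear":[0,-0.044,-0.17],"twist":[-6,0,0],"fingers":1}]' ; cat > hk.py <<'E'
from h import *
import sys
s=st()
for c in ('wrist','side','scene'):
    im,d=viewer.get_image(c); cv2.imwrite(f'pics/{c}{sys.argv[1]}.png',im[:,:,::-1])
    for l in ['crank_top','hook_tip','stop_nut','loupe_slot','loupe']:
        r=nets.place_of(c,l)
        print(c,l,[( [round(float(x),3) for x in q['centre']],round(q['conf'],2)) for q in r])
E
python3 hk.py 6
```

```text
time: 11.55
position: [0.4343, 0.0833, 0.2382]
tool_rot: [1.175, 1.23, -1.176]
ft_force: [-0.5, -0.9, -0.6]
grip_width: 0.3
t 11.55 p [0.4343 0.0833 0.2382] yaw/rot [[-0.001, 0.999, 0.046], [-0.001, 0.046, -0.999], [-1.0, -0.001, 0.001]] F [-0.5 -0.9 -0.6] g 0.3
wrist crank_top []
wrist hook_tip []
wrist stop_nut [([0.54, 0.097, 0.138], 0.77)]
wrist loupe_slot [([0.458, 0.087, 0.139], 0.62), ([0.436, 0.083, 0.209], 0.61)]
wrist loupe [([0.431, 0.08, 0.149], 0.58)]
side crank_top [([0.634, 0.098, 0.211], 0.76)]
side hook_tip [([0.457, 0.092, 0.141], 0.91), ([0.432, 0.08, 0.214], 0.66)]
side stop_nut [([0.537, 0.094, 0.135], 0.63)]
side loupe_slot [([0.434, 0.082, 0.212], 0.91), ([0.606, -0.253, 0.043], 0.63)]
side loupe [([0.432, 0.076, 0.145], 0.79), ([0.607, -0.253, 0.001], 0.77), ([0.631, 0.1, 0.211], 0.26)]
scene crank_top [([0.636, 0.102, 0.21], 0.96)]
scene hook_tip [([0.454, 0.09, 0.137], 0.84)]
scene stop_nut [([0.537, 0.096, 0.133], 0.51)]
scene loupe_slot [([0.434, 0.084, 0.205], 0.66), ([0.587, 0.444, 0.003], 0.57), ([0.601, -0.259, 0.044], 0.48)]
scene loupe [([0.601, -0.256, -0.005], 0.58)]
```

View pics/wrist6.png

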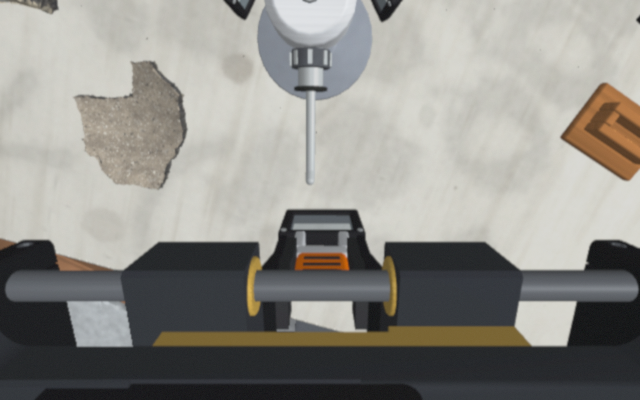

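View pics/scene6.png

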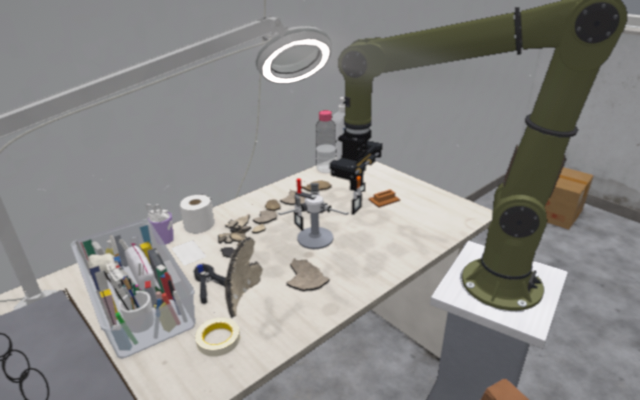

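```bash
python3 -m creep '[{"linear":[0.02,-0.002,-0.008],"twist":[1,0,0],"fingers":1},{"linear":[0.04,-0.002,-0.008],"twist":[1,0,0],"fingers":1},{"linear":[0.06,-0.002,-0.008],"twist":[1,0,0],"fingers":1},{"linear":[0.0727,-0.002,-0.008],"twist":[1,0,0],"fingers":1},{"linear":[0.0727,-0.002,-0.008],"twist":[1,0,0],"fingers":1},{"linear":[0.0727,-0.002,-0.008],"twist":[1,0,0],"fingers":1},{"linear":[0.0727,-0.002,-0.008],"twist":[1,0,0],"fingers":1}]'; python3 hk.py 7; python3 - <<'E'
import cv2
im=cv2.imread('pics/side7.png')[130:280,230:430]; cv2.imwrite('pics/side7z.png',cv2.resize(im,None,fx=4,fy=4))
im=cv2.imread('pics/scene7.png')[150:260,270:420]; cv2.imwrite('pics/scene7z.png',cv2.resize(im,None,fx=5,fy=5))
E
```

```text
time: 13.03
position: [0.4331, 0.0911, 0.1669]
tool_rot: [1.191, 1.221, -1.189]
ft_force: [-0.8, -0.1, -0.7]
grip_width: 0.302
t 13.03 p [0.4331 0.0911 0.1669] yaw/rot [[0.002, 1.0, 0.026], [0.0, 0.026, -1.0], [-1.0, 0.002, -0.0]] F [-0.8 -0.1 -0.7] g 0.302
wrist crank_top [([0.429, 0.089, 0.081], 0.54)]
wrist hook_tip [([0.457, 0.089, 0.138], 0.98)]
wrist stop_nut [([0.539, 0.094, 0.138], 0.75)]
wrist loupe_slot [([0.434, 0.091, 0.136], 0.86)]
wrist loupe [([0.429, 0.089, 0.076], 0.71), ([0.576, 0.1, 0.001], 0.32)]
side crank_top [([0.633, 0.098, 0.208], 0.66)]
side hook_tip [([0.46, 0.093, 0.139], 0.58)]
side stop_nut [([0.533, 0.093, 0.134], 0.54)]
side loupe_slot [([0.43, 0.091, 0.14], 0.88), ([0.604, -0.252, 0.044], 0.72)]
side loupe [([0.429, 0.091, 0.074], 0.85), ([0.607, -0.253, -0.001], 0.59)]
scene crank_top [([0.637, 0.103, 0.21], 0.61)]
scene hook_tip [([0.456, 0.093, 0.136], 0.6)]
scene stop_nut [([0.535, 0.099, 0.136], 0.6)]
scene loupe_slot [([0.432, 0.088, 0.137], 0.79)]
scene loupe [([0.429, 0.091, 0.078], 0.54)]
```

View pics/wrist7.png

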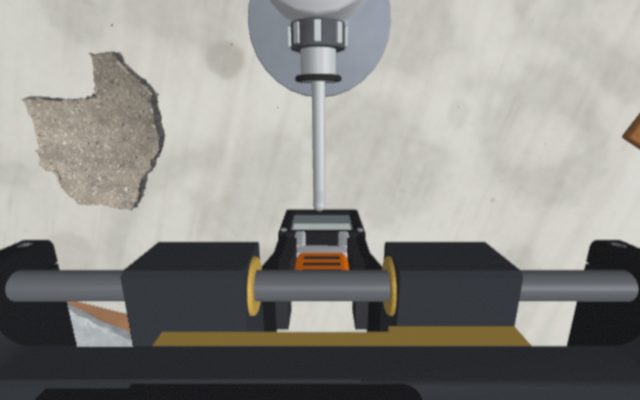

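View pics/side7z.png

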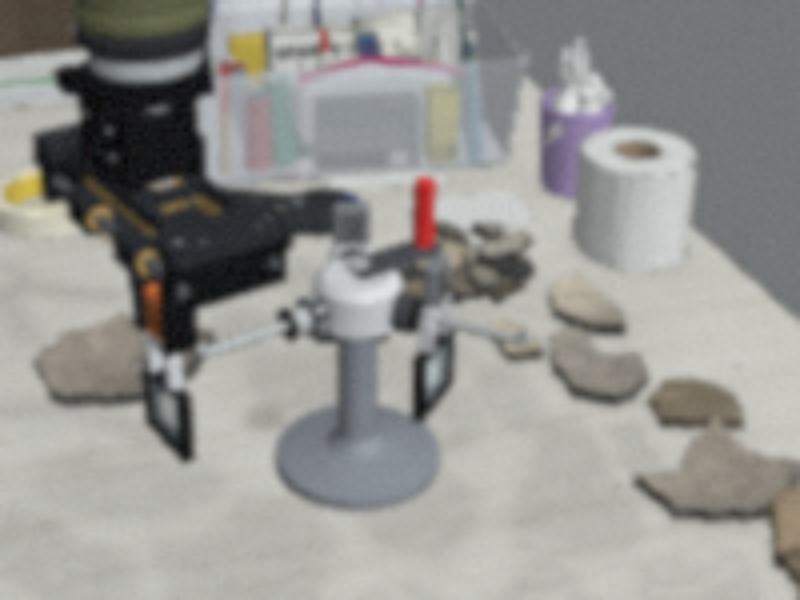

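View pics/scene7z.png

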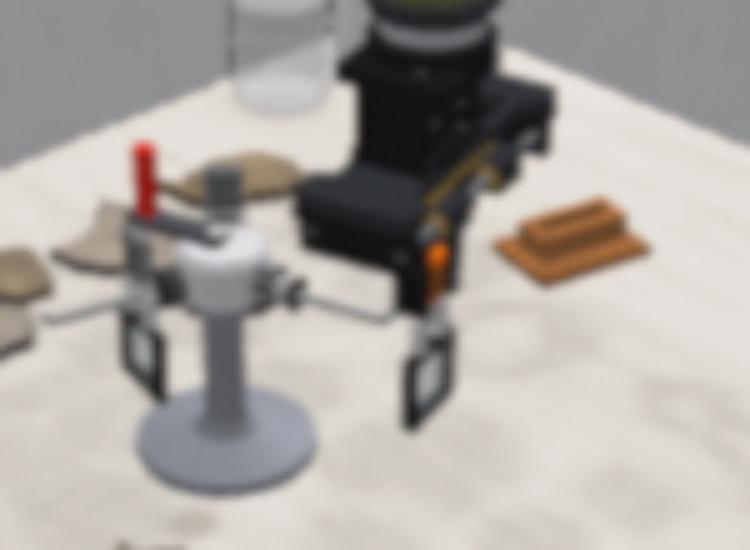

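```bash
python3 -m creep '[{"linear":[0.0015,0,0],"twist":[0,0,0],"fingers":1},{"linear":[0.0015,0.01,0],"twist":[0,0,0],"fingers":1},{"linear":[0.0015,0.016,0],"twist":[0,0,0],"fingers":1},{"linear":[0.0015,0.02,0],"twist":[0,0,0],"fingers":1}]';python3 -m creep '[{"linear":[0,0.005,0],"twist":[0,0,0],"fingers":1},{"linear":[0,0.01,0],"twist":[0,0,0],"fingers":1},{"linear":[0,0.01,0],"twist":[0,0,0],"fingers":1}]'; python3 hk.py 8|grep -E "slot|tip|^t"; python3 - <<'E'
import cv2
im=cv2.imread('pics/side8.png')[180:250,240:340]; cv2.imwrite('pics/side8z.png',cv2.resize(im,None,fx=7,fy=7))
E
```

```text
time: 14.27
position: [0.4536, 0.0914, 0.1644]
tool_rot: [1.19, 1.221, -1.19]
ft_force: [-0.9, -0.2, -0.3]
grip_width: 0.302
time: 14.52
position: [0.4634, 0.0917, 0.1643]
tool_rot: [1.19, 1.221, -1.19]
ft_force: [0.6, -0.1, -0.6]
grip_width: 0.298
t 14.52 p [0.4634 0.0917 0.1643] yaw/rot [[0.001, 1.0, 0.026], [-0.0, 0.026, -1.0], [-1.0, 0.001, 0.0]] F [ 0.6 -0.1 -0.6] g 0.298
wrist hook_tip [([0.458, 0.095, 0.138], 0.77)]
wrist loupe_slot [([0.462, 0.091, 0.134], 0.7)]
side hook_tip [([0.457, 0.091, 0.141], 0.9), ([0.633, 0.099, 0.209], 0.65)]
side loupe_slot [([0.606, -0.253, 0.045], 0.82), ([0.461, 0.089, 0.136], 0.68)]
scene hook_tip [([0.456, 0.095, 0.14], 0.78)]
scene loupe_slot [([0.603, -0.257, 0.042], 0.62), ([0.461, 0.091, 0.134], 0.57)]
```

View pics/side8z.png

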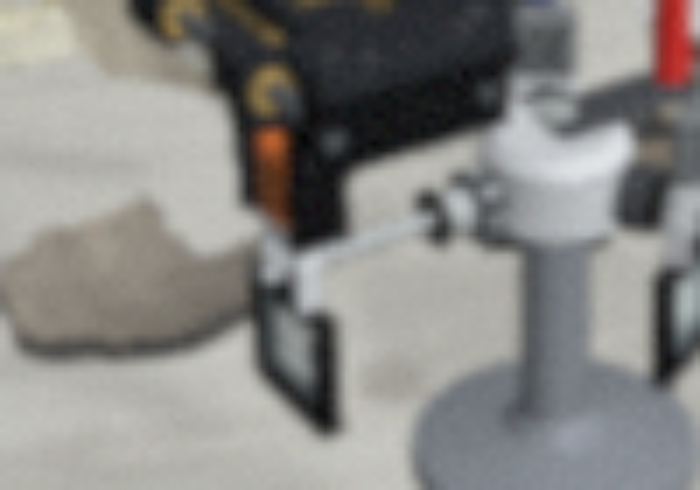

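View pics/wrist8.png

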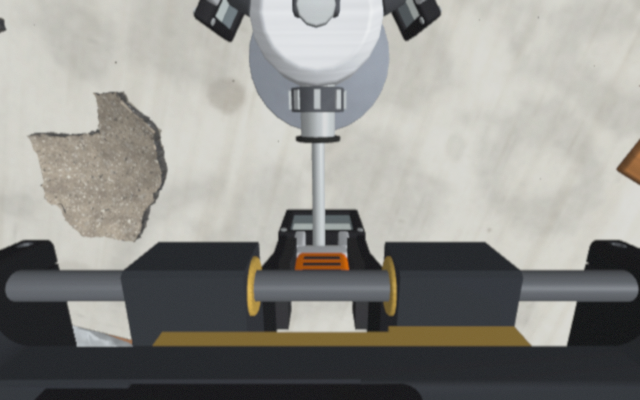

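```bash
python3 -m creep '[{"linear":[0,0.006,0],"twist":[0,0,0],"fingers":1},{"linear":[0,0.012,0],"twist":[0,0,0],"fingers":1},{"linear":[0,0.018,0],"twist":[0,0,0],"fingers":1},{"linear":[0,0.018,0],"twist":[0,0,0],"fingers":1}]';python3 -m creep '[{"linear":[0.003,0.004,0],"twist":[0,0,0],"fingers":1},{"linear":[0.006,0.008,0],"twist":[0,0,0],"fingers":1},{"linear":[0.006,0.012,0],"twist":[0,0,0],"fingers":1},{"linear":[0.006,0.016,0],"twist":[0,0,0],"fingers":1},{"linear":[0.006,0.016,0],"twist":[0,0,0],"fingers":1}]'
```

```text
time: 15.75
position: [0.4818, 0.0921, 0.1644]
tool_rot: [1.191, 1.22, -1.189]
ft_force: [-0.0, 0.4, -0.9]
grip_width: 0.296
time: 16.17
position: [0.4971, 0.0926, 0.1583]
tool_rot: [1.19, 1.221, -1.19]
ft_force: [-0.1, 0.0, -1.4]
grip_width: 0.297
```

```bash
python3 hk.py 9|grep -E "slot|nut|^t"
```

```text
t 16.17 p [0.4971 0.0926 0.1583] yaw/rot [[0.0, 1.0, 0.026], [-0.0, 0.026, -1.0], [-1.0, 0.0, 0.0]] F [-0.1  0.  -1.4] g 0.297
wrist stop_nut [([0.538, 0.098, 0.137], 0.93)]
wrist loupe_slot [([0.497, 0.09, 0.13], 0.63)]
side stop_nut [([0.588, 0.443, 0.003], 0.72), ([0.533, 0.097, 0.136], 0.68)]
side loupe_slot [([0.496, 0.091, 0.132], 0.57), ([0.608, -0.251, 0.045], 0.53)]
scene stop_nut [([0.537, 0.097, 0.134], 0.43)]
scene loupe_slot [([0.495, 0.094, 0.128], 0.55), ([0.603, -0.258, 0.042], 0.43)]
```

View pics/wrist9.png

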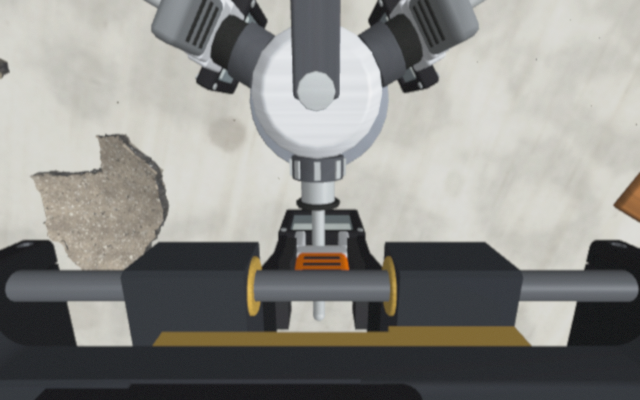

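```bash
python3 -m creep '[{"linear":[0.0005,0.003,0],"twist":[0,0,0],"fingers":1},{"linear":[0.0005,0.006,0],"twist":[0,0,0],"fingers":1},{"linear":[0.0005,0.009,0],"twist":[0,0,0],"fingers":1},{"linear":[0.0005,0.012,0],"twist":[0,0,0],"fingers":1},{"linear":[0.0005,0.012,0],"twist":[0,0,0],"fingers":1}]';python3 -m creep '[{"linear":[0,0.001,0],"twist":[0,0,0],"fingers":1},{"linear":[0,0.002,0],"twist":[0,0,0],"fingers":1},{"linear":[0,0.003,0],"twist":[0,0,0],"fingers":1},{"linear":[0,0.003,0],"twist":[0,0,0],"fingers":1}]';python3 -m creep '[{"linear":[0,0.001,0],"twist":[0,0,0],"fingers":1},{"linear":[0,0.002,0],"twist":[0,0,0],"fingers":1},{"linear":[0,0.002,0],"twist":[0,0,0],"fingers":1}]'
```

```text
time: 17.48
position: [0.5091, 0.0928, 0.1579]
tool_rot: [1.19, 1.221, -1.19]
ft_force: [0.9, 0.1, -0.6]
grip_width: 0.302
time: 17.82
position: [0.5115, 0.0929, 0.1579]
tool_rot: [1.19, 1.221, -1.19]
ft_force: [-0.6, 0.5, -2.0]
grip_width: 0.298
time: 18.07
position: [0.5135, 0.093, 0.1579]
tool_rot: [1.19, 1.221, -1.19]
ft_force: [0.6, -0.4, -2.0]
grip_width: 0.299
```

```bash
for i in 1 2 3; do echo; done; python3 -m creep '[{"linear":[0,0.001,0],"twist":[0,0,0],"fingers":1},{"linear":[0,0.0015,0],"twist":[0,0,0],"fingers":1},{"linear":[0,0.0015,0],"twist":[0,0,0],"fingers":1}]';python3 -m creep '[{"linear":[0,0.001,0],"twist":[0,0,0],"fingers":1},{"linear":[0,0.001,0],"twist":[0,0,0],"fingers":1}]'; python3 -m creep '[{"linear":[0,0.001,0],"twist":[0,0,0],"fingers":1},{"linear":[0,0.001,0],"twist":[0,0,0],"fingers":1}]'
```

```text
time: 18.32
position: [0.515, 0.093, 0.1579]
tool_rot: [1.19, 1.221, -1.19]
ft_force: [0.8, -0.8, -0.9]
grip_width: 0.299
time: 18.48
position: [0.516, 0.0931, 0.1579]
tool_rot: [1.19, 1.221, -1.19]
ft_force: [-0.0, 0.1, -0.7]
grip_width: 0.296
time: 18.65
position: [0.517, 0.0931, 0.1579]
tool_rot: [1.19, 1.221, -1.19]
ft_force: [-1.2, 0.1, -0.8]
grip_width: 0.298
```

```bash
python3 -m creep '[{"linear":[0,0.001,0],"twist":[0,0,0],"fingers":1},{"linear":[0,0.001,0],"twist":[0,0,0],"fingers":1}]';python3 -m creep '[{"linear":[0,0.001,0],"twist":[0,0,0],"fingers":1},{"linear":[0,0.001,0],"twist":[0,0,0],"fingers":1}]'
```

```text
time: 18.82
position: [0.518, 0.0931, 0.1579]
tool_rot: [1.19, 1.221, -1.19]
ft_force: [0.1, -1.4, -0.1]
grip_width: 0.302
time: 18.98
position: [0.5182, 0.0932, 0.1577]
tool_rot: [1.189, 1.223, -1.191]
ft_force: [-1.9, -0.4, 0.5]
grip_width: 0.301
```

```bash
python3 -m creep '[{"linear":[0,0.0005,0],"twist":[0,0,0],"fingers":1},{"linear":[0,0.0005,0],"twist":[0,0,0],"fingers":1}]';python3 -m creep '[{"linear":[0,0.0005,0],"twist":[0,0,0],"fingers":1},{"linear":[0,0.0005,0],"twist":[0,0,0],"fingers":1}]'
```

```text
time: 19.15
position: [0.5184, 0.0932, 0.1577]
tool_rot: [1.189, 1.223, -1.192]
ft_force: [-4.1, -0.5, 1.8]
grip_width: 0.3
time: 19.32
position: [0.5184, 0.0932, 0.1577]
tool_rot: [1.188, 1.224, -1.192]
ft_force: [-6.6, -0.5, 3.0]
grip_width: 0.296
```

```bash
python3 -m creep '[{"linear":[0,0.0005,0],"twist":[0,0,0],"fingers":1},{"linear":[0,0.0005,0],"twist":[0,0,0],"fingers":1}]';python3 -m creep '[{"linear":[0,0.0003,0],"twist":[0,0,0],"fingers":1},{"linear":[0,0.0003,0],"twist":[0,0,0],"fingers":1}]'
```

```text
time: 19.48
position: [0.5185, 0.0932, 0.1576]
tool_rot: [1.187, 1.224, -1.193]
ft_force: [-7.4, 0.0, 3.5]
grip_width: 0.302
time: 19.65
position: [0.5185, 0.0932, 0.1576]
tool_rot: [1.187, 1.225, -1.193]
ft_force: [-8.0, -0.4, 4.8]
grip_width: 0.297
```

```bash
python3 -m creep '[{"linear":[0,0.0004,0],"twist":[0,0,0],"fingers":1},{"linear":[0,0.0004,0],"twist":[0,0,0],"fingers":1},{"linear":[0,0.0004,0],"twist":[0,0,0],"fingers":1},{"linear":[0,0.0004,0],"twist":[0,0,0],"fingers":1},{"linear":[0,0.0004,0],"twist":[0,0,0],"fingers":1}]'; python3 hk.py 10|grep -E "slot|nut|crank|^t"; python3 - <<'E'
import cv2
im=cv2.imread('pics/side10.png')[170:250,260:360]; cv2.imwrite('pics/side10z.png',cv2.resize(im,None,fx=7,fy=7))
im=cv2.imread('pics/scene10.png')[170:260,280:380]; cv2.imwrite('pics/scene10z.png',cv2.resize(im,None,fx=6,fy=6))
E
```

```text
time: 20.07
position: [0.5186, 0.0932, 0.1575]
tool_rot: [1.187, 1.225, -1.194]
ft_force: [-9.4, -0.9, 3.7]
grip_width: 0.303
t 20.07 p [0.5186 0.0932 0.1575] yaw/rot [[-0.005, 1.0, 0.027], [-0.001, 0.026, -1.0], [-1.0, -0.005, 0.0]] F [-9.4 -0.9  3.7] g 0.303
wrist crank_top []
wrist stop_nut [([0.538, 0.097, 0.139], 0.88)]
wrist loupe_slot [([0.515, 0.092, 0.127], 0.65)]
side crank_top [([0.635, 0.1, 0.21], 0.71)]
side stop_nut [([0.589, 0.446, 0.001], 0.6), ([0.538, 0.092, 0.135], 0.57)]
side loupe_slot [([0.606, -0.251, 0.044], 0.65)]
scene crank_top [([0.631, 0.1, 0.208], 0.85)]
scene stop_nut [([0.537, 0.095, 0.134], 0.47)]
scene loupe_slot [([0.515, 0.092, 0.127], 0.64), ([0.605, -0.258, 0.045], 0.53)]
```

View pics/side10z.png

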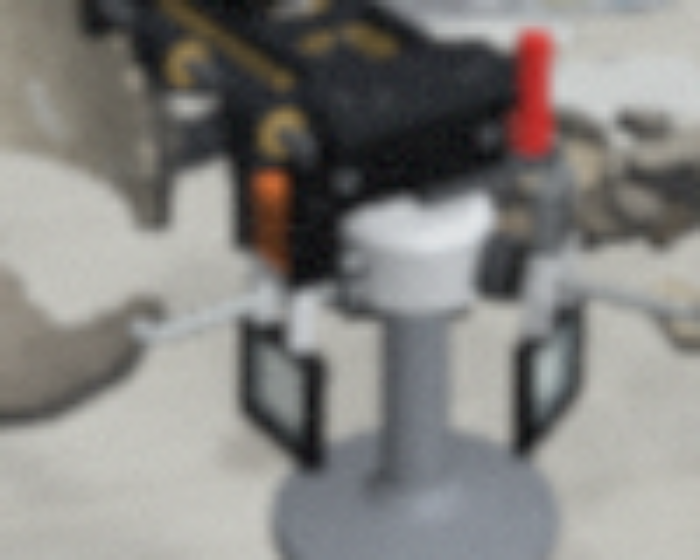

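View pics/scene10z.png

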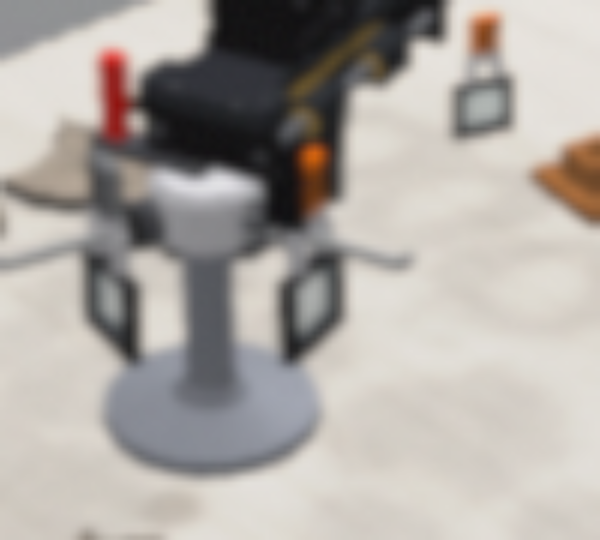

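View pics/wrist10.png

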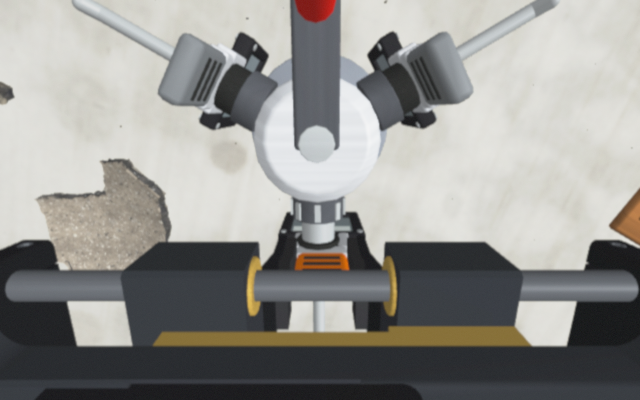

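```bash
python3 -m creep '[{"linear":[0,-0.001,0],"twist":[0,0,0],"fingers":1},{"linear":[0,-0.002,0],"twist":[0,0,0],"fingers":1},{"linear":[0.0005,-0.0027,0],"twist":[0,0,0],"fingers":1},{"linear":[0.001,-0.003,0],"twist":[0,0,0],"fingers":1},{"linear":[0.001,-0.003,0],"twist":[0,0,0],"fingers":1}]'; python3 -c "
from h import *
st()"
```

```text
time: 21.38
position: [0.5182, 0.0932, 0.1569]
tool_rot: [1.19, 1.221, -1.189]
ft_force: [-3.3, 1.4, 1.0]
grip_width: 0.299
t 21.38 p [0.5182 0.0932 0.1569] yaw/rot [[0.001, 1.0, 0.026], [0.0, 0.026, -1.0], [-1.0, 0.001, -0.0]] F [-3.3  1.4  1. ] g 0.299
```

```bash
python3 -m creep '[{"linear":[0.0005,-0.0008,0],"twist":[0,0,0],"fingers":1},{"linear":[0.0005,-0.0008,0],"twist":[0,0,0],"fingers":1},{"linear":[0.0005,-0.0008,0],"twist":[0,0,0],"fingers":1}]'; python3 -m creep '[{"linear":[0,0,0],"twist":[0,0,0],"fingers":0.3},{"linear":[0,0,0],"twist":[0,0,0],"fingers":0.2},{"linear":[0,0,0],"twist":[0,0,0],"fingers":0},{"linear":[0,0,0],"twist":[0,0,0],"fingers":-0.1},{"linear":[0,0,0],"twist":[0,0,0],"fingers":-0.1},{"linear":[0,0,0],"twist":[0,0,0],"fingers":-0.1}]'; python3 hk.py 11|grep -E "slot|nut|crank|loupe|^t"; python3 - <<'E'
import cv2
im=cv2.imread('pics/side11.png')[170:250,260:360]; cv2.imwrite('pics/side11z.png',cv2.resize(im,None,fx=7,fy=7))
E
```

```text
time: 21.63
position: [0.518, 0.0932, 0.1567]
tool_rot: [1.191, 1.22, -1.188]
ft_force: [-0.7, -0.2, 0.4]
grip_width: 0.299
time: 22.13
position: [0.5173, 0.0931, 0.1564]
tool_rot: [1.19, 1.221, -1.19]
ft_force: [-0.1, -0.3, -0.0]
grip_width: 0.538
t 22.13 p [0.5173 0.0931 0.1564] yaw/rot [[0.0, 1.0, 0.026], [-0.0, 0.026, -1.0], [-1.0, 0.0, 0.0]] F [-0.1 -0.3 -0. ] g 0.538
wrist crank_top []
wrist stop_nut [([0.539, 0.097, 0.139], 0.72)]
wrist loupe_slot [([0.517, 0.093, 0.124], 0.76)]
wrist loupe [([0.516, 0.099, 0.069], 0.89)]
side crank_top [([0.633, 0.099, 0.207], 0.86)]
side stop_nut []
side loupe_slot [([0.519, 0.095, 0.131], 0.77), ([0.515, 0.098, 0.068], 0.68), ([0.607, -0.254, 0.045], 0.66), ([0.589, 0.443, 0.0], 0.41)]
side loupe [([0.514, 0.097, 0.067], 0.79), ([0.607, -0.251, 0.0], 0.77)]
scene crank_top [([0.631, 0.104, 0.208], 0.74), ([0.479, 0.292, -0.001], 0.59)]
scene stop_nut [([0.537, 0.097, 0.131], 0.54)]
scene loupe_slot [([0.516, 0.094, 0.127], 0.65), ([0.607, -0.26, 0.045], 0.62)]
scene loupe [([0.516, 0.1, 0.069], 0.74), ([0.601, -0.256, -0.001], 0.54)]
```

View pics/wrist11.png

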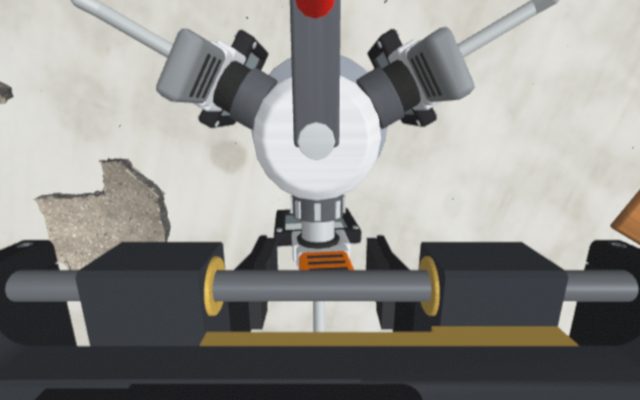

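View pics/side11z.png

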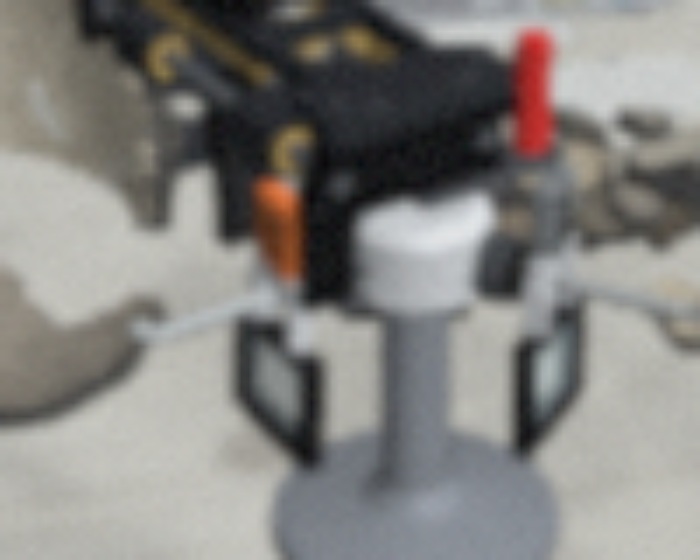

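```bash
python3 -m creep '[{"linear":[0,0,0],"twist":[0,0,0],"fingers":-0.1},{"linear":[0,0,0],"twist":[0,0,0],"fingers":-0.1},{"linear":[0,0,0],"twist":[0,0,0],"fingers":-0.1},{"linear":[0,0,0],"twist":[0,0,0],"fingers":-0.1},{"linear":[0,0,0],"twist":[0,0,0],"fingers":-0.1},{"linear":[0,0,0],"twist":[0,0,0],"fingers":-0.1}]'; python3 hk.py 12|grep -E "wrist lo|side lo|^t"
```

```text
time: 23.53
position: [0.5172, 0.0931, 0.1564]
tool_rot: [1.19, 1.221, -1.19]
ft_force: [0.2, -0.9, -0.5]
grip_width: 0.547
t 23.53 p [0.5172 0.0931 0.1564] yaw/rot [[0.0, 1.0, 0.026], [-0.0, 0.026, -1.0], [-1.0, 0.0, 0.0]] F [ 0.2 -0.9 -0.5] g 0.547
wrist loupe_slot [([0.52, 0.093, 0.127], 0.78)]
wrist loupe [([0.513, 0.097, 0.069], 0.92)]
side loupe_slot [([0.606, -0.251, 0.045], 0.8), ([0.579, 0.1, -0.0], 0.65), ([0.519, 0.093, 0.13], 0.58)]
side loupe [([0.518, 0.097, 0.064], 0.82)]
```

View pics/wrist12.png

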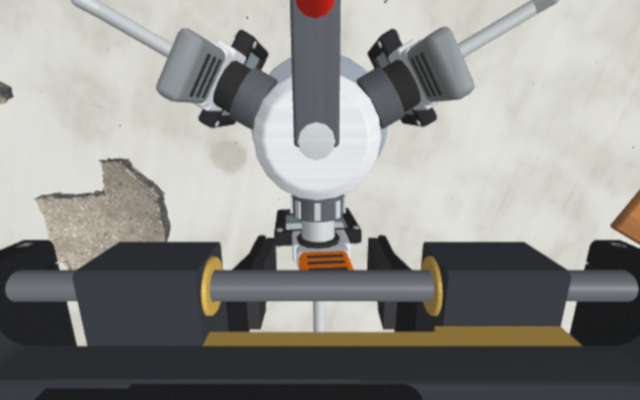

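```bash
python3 -m creep '[{"linear":[-0.01,0,-0.002],"twist":[0,0,0],"fingers":-0.3},{"linear":[-0.025,0,0.002],"twist":[0,0,0],"fingers":-0.3},{"linear":[-0.045,0,0.002],"twist":[0,0,0],"fingers":-0.3},{"linear":[-0.075,0,0.002],"twist":[0,0,0],"fingers":-0.3},{"linear":[-0.105,0,0.002],"twist":[0,0,0],"fingers":-0.3},{"linear":[-0.14,-0.01,0.002],"twist":[0,0,0],"fingers":-0.3},{"linear":[-0.16,-0.03,0.002],"twist":[0,0,0],"fingers":-0.3},{"linear":[-0.16,-0.05,0.002],"twist":[0,0,0],"fingers":-0.3}]';python3 -m creep '[{"linear":[0,0,0],"twist":[0,0,0],"fingers":-0.3},{"linear":[0,0,0],"twist":[0,0,0],"fingers":-0.3}]'; python3 hk.py 13; python3 - <<'E'
import sys; sys.path.insert(0,'.')
from h import *
im=cv2.imread('pics/side13.png')[170:250,260:360]; cv2.imwrite('pics/side13z.png',cv2.resize(im,None,fx=7,fy=7))
im,d,W=cloud('wrist');hsv=cv2.cvtColor(im,cv2.COLOR_RGB2HSV); h=hsv[...,0].astype(int)
m=(h>3)&(h<18)&(hsv[...,1]>150)&(d>0)&(abs(W[...,0]-.52)<.03)&(abs(W[...,1]-.095)<.03)&(W[...,2]>.1)
print(m.sum(),W[m].mean(0).round(4),W[m].min(0).round(3),W[m].max(0).round(3)); st()
E
```

```text
time: 25.1
position: [0.4691, 0.0905, 0.3225]
tool_rot: [1.196, 1.216, -1.182]
ft_force: [0.3, 0.3, 0.9]
grip_width: 0.649
time: 25.27
position: [0.4671, 0.09, 0.3177]
tool_rot: [1.191, 1.22, -1.187]
ft_force: [-0.1, -0.3, -0.3]
grip_width: 0.65
t 25.27 p [0.4671 0.09   0.3177] yaw/rot [[0.002, 1.0, 0.027], [0.001, 0.027, -1.0], [-1.0, 0.002, -0.0]] F [-0.1 -0.3 -0.3] g 0.65
wrist crank_top []
wrist hook_tip [([0.458, 0.092, 0.138], 0.84)]
wrist stop_nut [([0.539, 0.098, 0.138], 0.77)]
wrist loupe_slot [([0.518, 0.091, 0.127], 0.78), ([0.602, -0.255, 0.051], 0.65), ([0.482, 0.292, 0.004], 0.34)]
wrist loupe [([0.512, 0.098, 0.066], 0.69), ([0.608, -0.263, -0.001], 0.63), ([0.585, 0.447, -0.002], 0.55)]
side crank_top [([0.633, 0.099, 0.209], 0.92), ([0.458, 0.087, 0.142], 0.49)]
side hook_tip [([0.458, 0.091, 0.14], 0.84)]
side stop_nut [([0.532, 0.093, 0.136], 0.52)]
side loupe_slot [([0.517, 0.093, 0.129], 0.54), ([0.608, -0.252, 0.044], 0.51)]
side loupe [([0.515, 0.096, 0.066], 0.65), ([0.608, -0.255, 0.001], 0.58)]
scene crank_top [([0.634, 0.1, 0.211], 0.98), ([0.575, 0.1, -0.0], 0.61)]
scene hook_tip []
scene stop_nut [([0.537, 0.092, 0.135], 0.53)]
scene loupe_slot [([0.517, 0.093, 0.127], 0.73), ([0.604, -0.256, 0.041], 0.52)]
scene loupe [([0.512, 0.1, 0.067], 0.8), ([0.575, 0.1, 0.001], 0.74), ([0.604, -0.255, -0.0], 0.6), ([0.454, 0.093, 0.137], 0.42)]
349 [0.5179 0.0893 0.1779] [0.513 0.073 0.114] [0.523 0.102 0.181]
t 26.22 p [0.4673 0.0898 0.3164] yaw/rot [[0.0, 1.0, 0.026], [-0.0, 0.026, -1.0], [-1.0, 0.0, 0.0]] F [0.1 0.7 0.4] g 0.652
```

View pics/wrist13.png

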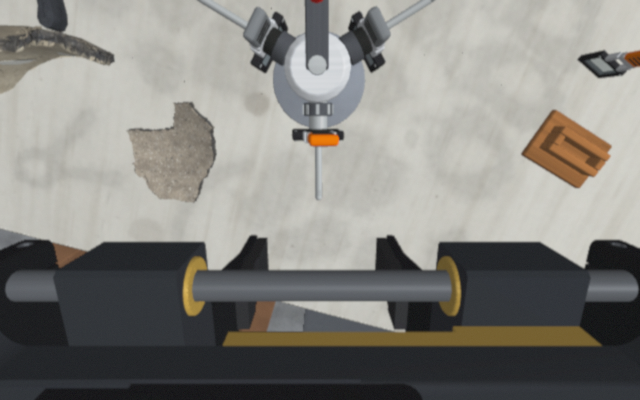

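View pics/side13z.png

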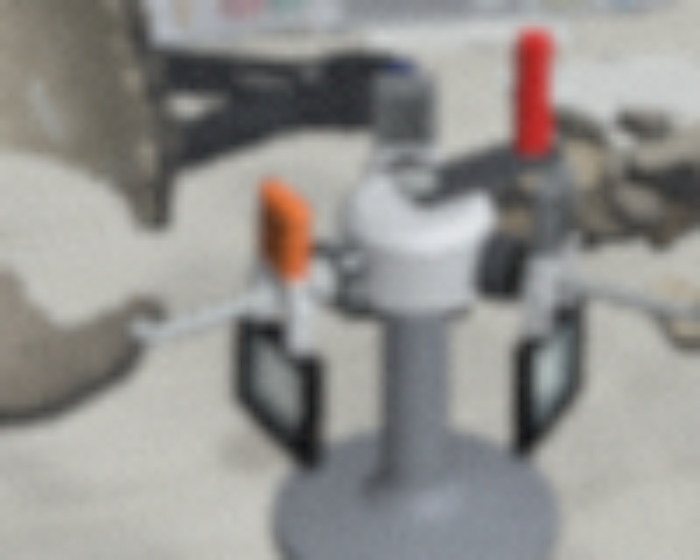

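```bash
python3 -c "
from bench import job,readout
print(job.close_job()); print(readout.get_state()['time'])"
```

```text
the job is handed in; nothing more can be done
None
the job is handed in; nothing more can be done
```

The turret is at its stop and the orange-tabbed loupe hangs on the formerly empty hook. I handed the job in at about 26 s of the 67 s allowed; no verdict was reported.

- **Turret:** I pinched the crank post and carried it about 89° clockwise until it met the hard stop. The force rose to about 10 N with no further movement. The last pictures put the crank top near (0.633, 0.100), the same as when it met the stop.
- **Loupe:** I took it from the rest and threaded it over the hook tip without any noticeable contact force. I felt the stop face at tool x of about 0.518 and pressed up to about 9.4 N, with more than 5 N held for over half a second. I then backed off to about 1 N and let go.
- **Last checks:**
  - The slot centre is about 18 mm in front of the nut, about 2 mm to the side and about 6.5 mm below the bar axis.
  - The loupe was still in two successive views.
  - The gripper is clear above with nothing touching it.
  - Neither the loose sherd nor the joined sherd was touched. I only checked their positions by eye in the pictures.
- **One flaw:** the loupe hangs slightly tilted, about 0.1 rad by the camera estimates, against the limit of 0.2. It came to rest off-centre on the bar, and I left it that way.

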